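# Clamp the disc and shut the flush glass cover of a top-loading CD transport

### The job

Get the CD transport ready to play: slide its flush dark glass cover fully back by pressing a fingertip down on it and dragging, set the round metal disc clamp from the rubber mat down over the spindle so that it sits flat on the disc, then slide the cover fully shut the same way. The glass and the floating chassis are delicate, so feel for the contact and never push on the player, by hand or through the clamp, with more than 20 N; leave everything else on the table where it is.

Things in the scene. Friction and masses are not known exactly. Their poses are not given: they have to be found in the camera images.
- player: Top-loading CD transport. Origin: centre of the underside of its fixed white base slab (400 x 440 x 30 mm) on the table; x to its back, y to its left, z up. Four fixed pillars at x +-150, y +-185 mm, 56 mm across, tops 165 mm high. Between them the white chassis, 360 (x) x 290 (y) x 85 mm, floats level on air mounts: it moves only up and down and sinks 1 mm per 12 N (pressing fingers feel about 7 N per mm).
- deck (a point): Point fixed to the base slab, at the NOMINAL height (135 mm) of the middle of the chassis deck. The true deck rides anywhere up to 6 mm above or below it and is not tracked. The deck is cut out for the cover: x -142 to +134, y -72 to +72 mm from here. Front half: open disc well, 132 x 132 mm, centred at x -72. Back half: metal floor 6 mm below the deck, where the open cover parks.
- spindle (a point): Point fixed to the base slab, at the NOMINAL height (108 mm) of the disc's upper face on the spindle axis, x -72, y 0 mm from the player's middle; the true disc floats with the deck, always 27 mm below it. The silver disc, 120 mm across, is fixed on its hub. The brass spindle is 13 mm across, coned at the tip, 6.5 mm above the disc. A seated clamp ends 3 mm under the cover.
- cover (a joint): Slide of the dark glass cover along the player's x, m: 0 shut at the front stop, 0.134 open at the rear stop. Plain plate 138 (x) x 142 x 6 mm, top level with the deck, centre at player x = -0.072 + value, y 0. No handle or edge gap at the stops. Its guides drag with 4 N; it stays where left. Shut fingers pressing at 9 to 15 N carry it along; much less slips.
- clamp: Disc clamp: a bright aluminium puck, 38 mm across, 18 mm high, 0.1 to 0.16 kg, with a dark band and a brass disc on top. Origin: centre of its underside, z up. In its underside is a round hole 17 mm across and 9 mm deep that goes over the spindle. It starts on the rubber mat (3 mm thick). The floating chassis is heavy (8 to 20 kg): fingers or clamp landing on it faster than 10 mm/s hit it with over 20 N.
- mat: Fixed black rubber mat, 190 (x) x 210 (y) x 3 mm, to the right of the player; origin: centre of its underside.
- cone: Bystander on the mat: brass isolation cone, 40 mm across, 34 mm high; origin under its centre.
- tube: Bystander on the mat: glass power tube standing on its black base, 38 mm across, 94 mm high; origin under its centre.
- cleaner: Bystander: blue bottle, 48 mm across, 120 mm high; origin under its centre.
- cases: Bystander: stack of four disc cases, 125 x 142 x 40 mm; origin under its centre.
- remote: Bystander: aluminium remote control lying flat, 45 x 170 x 18 mm; origin under its centre.
- meter: Bystander: yellow hand meter lying flat, 75 x 150 x 40 mm; origin under its centre.
There are look-alikes about, which are no part of the job. There is more than one size of the clamp; the job needs the smallest.

How it is judged:
By the outcome, as a careful person would: the job done as asked, in the order asked, and still so for the second after the job is handed in, with the robot touching nothing.
It also fails if it takes over 72 s, if anything falls off the work surface, if the arm or the gripper's body presses on something with over 40 N, if the wrist force passes 120 N, or if a joint passes its speed limit or range.

### The arm

A 6-joint arm with a two-finger parallel gripper is mounted at the origin on the work surface. World frame = base frame: x ahead of the robot, y to its left, z up, the work surface at z = 0. Lengths are in m, angles in rad, forces in N, time in s.
With the tool pointing down it reaches from about 0.275 to 0.75 m from the base axis. Payload 10.2 kg.
Tool frame: the origin (TCP) lies midway between the tips of the shut fingers; the grasp point (between the pads) lies 19 mm behind it (env.hold_point_z is the distance from the TCP to the grasp point, in m); z points along the fingers, y is the line along which they close (so a half turn about z gives the same grasp; the last joint's range is limited). The gripper opens to 85 mm and grips with 20 to 120 N. Pads are 22 mm wide; open, the fingers measure 114 mm over their backs; the gripper's body (76 mm by 85 mm) begins 54 mm behind the grasp point. The pads swing forward as they close: fully open they stand 13 mm farther back than shut.
Start: joints at [0.997, 0.313, 1.498, -0, 1.331, -0.223], TCP at [0.18, 0.493, 0.231] pointing down, gripper open.
Joint ranges: [-2.94, 2.94], [-0.97, 2.17], [0.19, 2.56], [-1.23, 4.37], [0.02, 3.11], [-2.88, 2.88]. Speed limits (rad/s): [2.39, 2.39, 3.01, 3.14, 3.14, 3.14].

### API

Orientations are given as a unit quaternion [x, y, z, w].
In Python, from bench import env, kinematics, monitor, eyes, job gives the robot as it stands. The module is installed in compiled form; this text tells all that it offers. Calls block until the motion is done:
- env.reach(position, orientation): joint-space move of the TCP to a pose.
- env.movel(position, velocity=0.15, frame=None, guard=None): straight line of the TCP; frame=None keeps the orientation; velocity is the mean speed in m/s. With guard (N) it stops when the force on the tool has changed by that much, and returns True; else False.
- env.set_joints(angles): joint-space move.
- env.release() and env.close_gripper(effort=None): open the fingers fully, or close them until they stop; effort is the grip in N (None keeps the last).
- env.hold(seconds).
- kinematics.ik(position, orientation): joint angles nearest the present ones, or None.
- monitor.sense(): the state.
- eyes.grab_frame(name): name is "scene" or "top" or "wrist"; returns a dict with "frame" (384x512x3 uint8, red, green, blue), "mtx" (3x3 intrinsics, pixels), "view" (4x4, takes a point from world to camera coordinates). Camera axes: x right, y down, z forward; pixel columns grow to the right and rows downward; lengths in m; the calibration is good to about 2 mm. A picture is of the moment at which its call begins. There is no depth.
A pose or a line that the arm cannot do raises env.MotionError and nothing moves.
- job.hand_in(): hands the job in, once; it reports no verdict.
The state is a dict: "clock": time; "joints": joint angles; "qvel": joint speeds; "joint_efforts": joint torques, N m; "position": TCP position; "ee_rot": TCP orientation; "contact_force": force on the tool from outside, world axes, zero at the start; "ft_torque": the same for the moment, N m; "finger_gap": opening from 0.0 (shut) to 1.0 (fully open).
Only numpy, scipy, OpenCV 4.12 (cv2) and the standard library are available. Lean on these libraries where they do the work, as an engineer would, in place of code of your own. Each camera call takes 0.05 s, during which the arm holds its last target. There are 200 camera calls.

## Working session

There is one attempt and no reset: what is moved stays moved. The work goes in short steps, each a Python script; the robot and the scene stay as the last script left them, time stands still between calls to the robot, and variables do not carry over. Pictures are saved under pics/ and viewed, on a budget of 10 in all, crops included, one or two more only if the job needs it, and the job is handed in when it is done.

```bash
mkdir -p pics
python3 - <<'E'
from bench import env,monitor,eyes
import cv2,numpy as np
a=[]
for n in("scene","top"):
    f=eyes.grab_frame(n); np.savez(n+"0.npz",**f); a.append(f["frame"])
    cv2.imwrite(f"pics/{n}0.png",cv2.resize(f["frame"][:,:,::-1],(800,600),interpolation=cv2.INTER_CUBIC))
    V=np.array(f["view"]);print(n,np.round(f["mtx"],1).tolist(),np.round(-V[:3,:3].T@V[:3,3],3),np.round(V[2,:3],2))
s=monitor.sense();print(s["clock"],s["ee_rot"],env.hold_point_z)
E
```

```text
scene [[489.4, 0.0, 254.6], [0.0, 489.4, 197.7], [0.0, 0.0, 1.0]] [ 1.477 -0.374  1.013] [-0.71  0.27 -0.65]
top [[348.4, 0.0, 261.3], [0.0, 348.4, 186.5], [0.0, 0.0, 1.0]] [ 0.193 -0.011  1.405] [ 0.23 -0.   -0.97]
0.1 [ 1.74506544e-01  9.84655854e-01 -5.20472104e-04 -2.12380346e-04] 0.0187
```

View pics/top0.png

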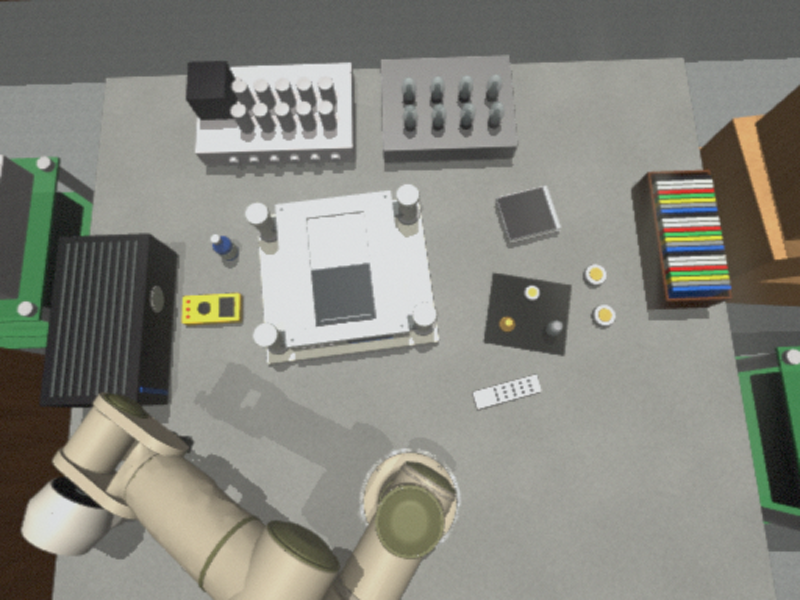

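View pics/scene0.png

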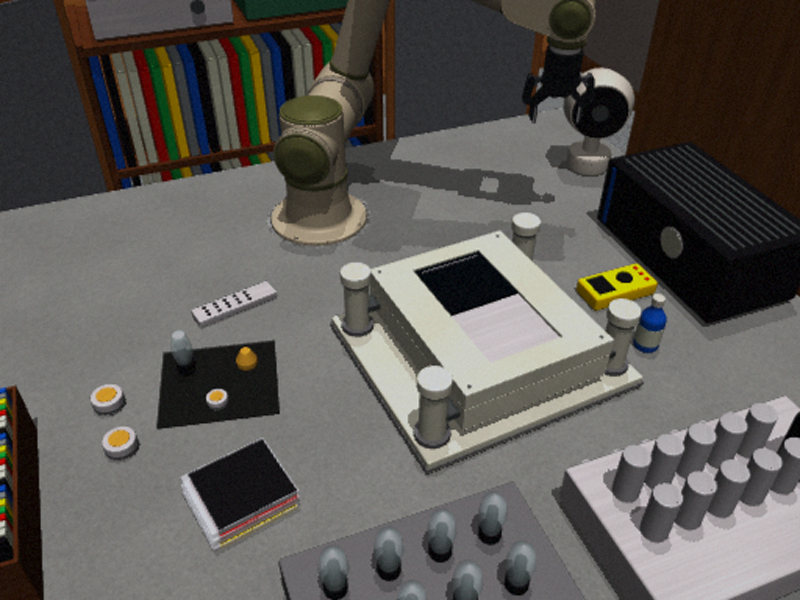

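The small puck on the mat at top (532,293) is the clamp candidate. The look-alikes are the two larger pucks off the mat at (596,274) and (603,315), plus the brass cone at (507,323) and the tube at (555,327). The shut cover is the dark square at (343,294), and the pale floor behind it is at (337,243).

```bash
cat > h.py <<'E'
import numpy as np,cv2
from bench import env,kinematics,monitor,eyes
from scipy.spatial.transform import Rotation as R
def ray(f,uv,z):
    K,V=np.array(f["mtx"]),np.array(f["view"]);Rm=V[:3,:3];c=-Rm.T@V[:3,3]
    uv=np.atleast_2d(uv);d=(Rm.T@np.linalg.inv(K)@np.c_[uv,np.ones(len(uv))].T).T
    return c+d*((z-c[2])/d[:,2])[:,None]
def proj(f,p):
    K,V=np.array(f["mtx"]),np.array(f["view"]);q=(V[:3,:3]@np.atleast_2d(p).T).T+V[:3,3];q=q@K.T;return q[:,:2]/q[:,2:]
def down(yaw):  # tool y axis at world angle 90deg+yaw, z down
    return R.from_matrix(np.array([[-np.cos(yaw),-np.sin(yaw),0],[-np.sin(yaw),np.cos(yaw),0],[0,0,-1]]).T.T).as_quat()
def F(): return np.array(monitor.sense()["contact_force"])
E
python3 - <<'E'
from h import *
f=dict(np.load("top0.npz"))
P=ray(f,np.array([[257,213],[407,194],[424,314],[265,335]])*.64,.165)[:,:2]
print(P.round(3),P.mean(0))
ex=((P[0]-P[3])+(P[1]-P[2]));print("yaw",np.degrees(np.arctan2(ex[1],ex[0])))
ey=((P[0]-P[1])+(P[3]-P[2]));print("yaw",np.degrees(np.arctan2(-ey[0],ey[1])),np.hypot(*ex)/2,np.hypot(*ey)/2)
print("glass",ray(f,np.array([[311,270],[370,264],[375,319],[316,326]])*.64,.135).round(3))
print("clamp/cone/tube",ray(f,np.array([[532,293],[507,323],[555,327],[596,274],[603,315]])*.64,.02).round(3))
s=dict(np.load("scene0.npz"))
print("clamp",ray(s,np.array([[216,398]])*.64,.021).round(3))
print(R.from_quat(down(0)).as_matrix().round(2), R.from_quat(monitor.sense()["ee_rot"]).as_matrix().round(2))
w=eyes.grab_frame("wrist");V=w["view"];print("wristcam",-V[:3,:3].T@V[:3,3],V[:3,:3].round(2).tolist(),w["mtx"].round(0).tolist())
E
```

```text
[[ 0.689  0.344]
 [ 0.725 -0.021]
 [ 0.426 -0.05 ]
 [ 0.39   0.317]] [0.55760456 0.1472977 ]
yaw 5.286057442476849
yaw 5.552230121094913 0.3003372965693291 0.3678254813603525
glass [[0.55  0.217 0.135]
 [0.559 0.074 0.135]
 [0.424 0.065 0.135]
 [0.412 0.205 0.135]]
clamp/cone/tube [[ 0.498 -0.338  0.02 ]
 [ 0.422 -0.267  0.02 ]
 [ 0.407 -0.39   0.02 ]
 [ 0.543 -0.511  0.02 ]
 [ 0.434 -0.516  0.02 ]]
clamp [[ 0.512 -0.34   0.021]]
[[-1. -0.  0.]
 [ 0.  1.  0.]
 [-0.  0. -1.]] [[-0.94  0.34 -0.  ]
 [ 0.34  0.94 -0.  ]
 [ 0.   -0.   -1.  ]]
wristcam [0.10399821 0.52105008 0.37320365] [[0.34, 0.94, -0.0], [0.89, -0.33, 0.32], [0.3, -0.11, -0.95]] [[274.0, 0.0, 253.0], [0.0, 274.0, 189.0], [0.0, 0.0, 1.0]]
```

Run:
```python
from h import *
yaw=np.radians(5.4)
env.close_gripper(40)
env.reach([.486,.14,.25],down(yaw))
w=eyes.grab_frame("wrist");np.savez("w1.npz",**w)
s=monitor.sense();print(s["clock"],s["position"],s["contact_force"],s["finger_gap"])
cv2.imwrite("pics/w1.png",cv2.resize(w["frame"][:,:,::-1],(800,600)))
```

```text
2.675 [0.4857617  0.14071256 0.25000411] [ 0.02094658 -0.07057     0.34819396] 0.0009796218685964606
```

View pics/w1.png

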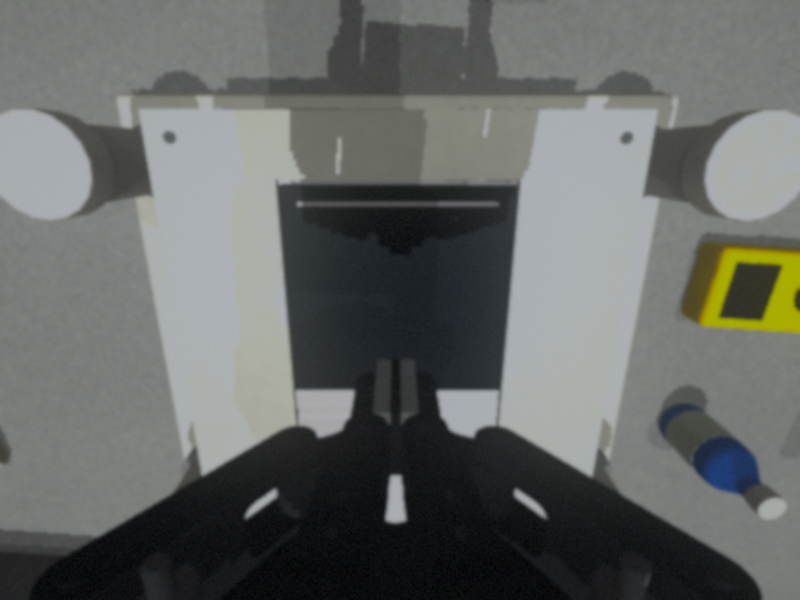

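The wrist view shows the shut cover as a dark square with corners near (278,183), (520,183), (500,388) and (297,388), aligned with the tool. The front pillars are at the top of the picture. Next I'll feel for the glass and drag it open.

```bash
cat >> h.py <<'E'
yaw=np.radians(5.4)
ex=np.array([np.cos(yaw),np.sin(yaw)])
def press(target=11.5,zlow=.124):
    """feel down slowly, then press to target; returns baseline, z"""
    f0=F(); 
    p=np.array(monitor.sense()["position"])
    hit=env.movel([p[0],p[1],zlow],velocity=.006,guard=3)
    assert hit,"no contact"
    for k in range(8):
        env.hold(.1); n=(F()-f0)[2]; z=monitor.sense()["position"][2]
        print("press",round(z,4),(F()-f0).round(1))
        if n>target-1.2: break
        p[2]=z=z-min((target-n)/7,1.2)*1e-3
        env.movel([p[0],p[1],z],velocity=.005)
    return f0
E
python3 - <<'E'
from h import *
f=dict(np.load("w1.npz"))
g=ray(f,np.array([[278,183],[520,183],[500,388],[297,388]])*.64,.135)[:,:2]
c=g.mean(0);a=g[2]+g[3]-g[0]-g[1];b=g[1]+g[2]-g[0]-g[3]
print(g.round(4),c,"yaw",np.degrees(np.arctan2(a[1],a[0])),np.degrees(np.arctan2(-b[0],b[1])),np.hypot(*a)/2,np.hypot(*b)/2)
q=down(yaw)
env.movel([c[0],c[1],.147],velocity=.15)
env.hold(.15)
f0=press()
s=monitor.sense();print(s["clock"],s["position"])
E
```

```text
[[0.4283 0.0667]
 [0.4148 0.2073]
 [0.5503 0.2192]
 [0.5636 0.0809]] [0.48924094 0.14353125] yaw 5.493802760568027 5.465006385434509 0.1360694902953391 0.1401381197304546
press 0.1333 [0.  0.  2.4]
press 0.1328 [-4.3 -0.6  8.9]
press 0.1328 [-2.9 -0.3  6.8]
press 0.1328 [-2.6 -0.3  8. ]
press 0.1328 [-2.6 -0.3  7.9]
press 0.1328 [-3.3 -1.3  8.1]
press 0.1329 [-3.2  0.4  6.2]
press 0.1327 [-3.9 -0.4  9.5]
8.7583 [0.48951079 0.14357389 0.13291626]
```

```bash
cat >> h.py <<'E'
def favg(n=4):
    a=[]
    for _ in range(n): env.hold(.03);a.append(F())
    return np.mean(a,0)
def topress(pxy,zc,target=12,base=.35):
    for k in range(7):
        n=favg()[2]-base; print("zc",round(zc,4),"n",n.round(1),monitor.sense()["position"][2].round(4))
        if n>target-1: break
        zc-=min((target-n)/7,.5)*1e-3
        env.movel([*pxy,zc],velocity=.005)
    return zc
E
python3 - <<'E'
from h import *
p=np.array(monitor.sense()["position"])
zc=topress(p[:2],.1325)
t=p[:2]+.07*ex
print(env.movel([*t,zc],velocity=.06,guard=9)); print(favg(),monitor.sense()["position"]-p)
t=p[:2]+.138*ex
print(env.movel([*t,zc],velocity=.06,guard=9)); print(favg(),monitor.sense()["position"]-p)
w=eyes.grab_frame("top");cv2.imwrite("pics/t2.png",cv2.resize(w["frame"][90:230,140:300,::-1],(640,560)))
print(monitor.sense()["clock"])
E
```

```text
zc 0.1325 n 7.6 0.1329
zc 0.132 n 9.3 0.1327
zc 0.1316 n 11.1 0.1326
False
[-1.63473229 -0.11861711  9.84341485] [ 0.07003462  0.00660229 -0.00021375]
False
[-6.95100639 -1.28636586 11.07381246] [ 0.1367397   0.01297994 -0.00033614]
12.575
```

View pics/t2.png

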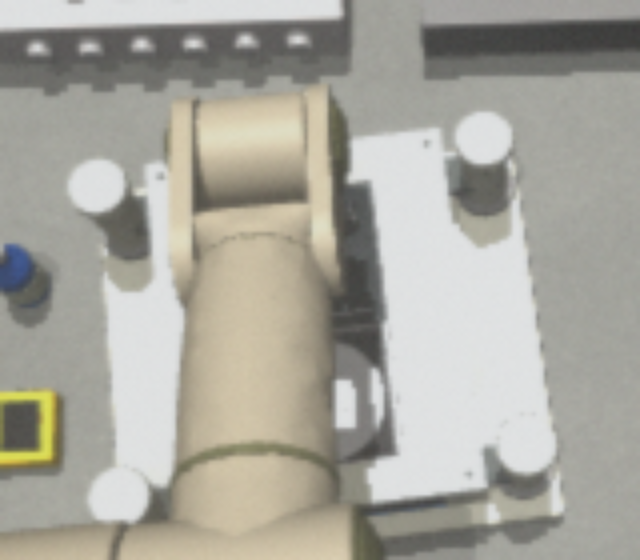

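The cover has moved back, with the disc and well now showing at (350,400), and the side force rose to 7 N at the rear stop. Next I'll lift, look at the spindle from close by, and then look at the clamp.

Run:
```python
from h import *
p=np.array(monitor.sense()["position"])
env.movel([p[0],p[1],.16],velocity=.08)
env.release()
env.reach([.489,.1435,.25],down(yaw))
w=eyes.grab_frame("wrist");np.savez("w2.npz",**w)
a=w["frame"][90:290,130:380,::-1]
cv2.imwrite("pics/w2.png",cv2.resize(a,None,fx=3,fy=3,interpolation=cv2.INTER_CUBIC))
# above the clamp: camera sits 80 mm to -x of the tcp
env.reach([.52,-.339,.19],down(yaw))
w=eyes.grab_frame("wrist");np.savez("w3.npz",**w)
cv2.imwrite("pics/w3.png",w["frame"][:,:,::-1])
s=monitor.sense();print(s["clock"],s["position"],s["joints"],s["finger_gap"])
```

```text
16.4417 [ 0.52056167 -0.33801351  0.19030335] [-7.64447129e-01  5.55462942e-01  1.24537785e+00  1.37508418e-04
  1.34039289e+00 -2.43101320e+00] 0.9993684075606485
```

View pics/w2.png

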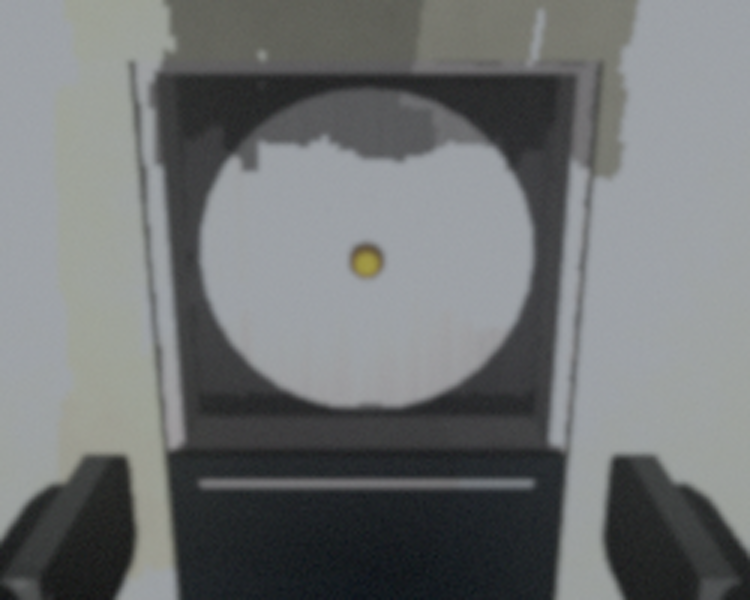

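View pics/w3.png

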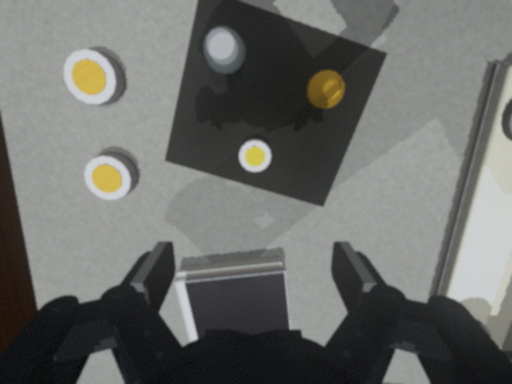

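The open-cover view shows the brass spindle at crop (366,261), i.e. pixel (252,177). The cover's front edge is at crop row about 448. In the mat view the small puck is at (255,156), about 33 px across, against about 50 px for the two off-mat pucks at (90,76) and (107,178). That makes it the smallest, so it is my choice.

Run:
```python
from h import *
w2=dict(np.load("w2.npz"));w3=dict(np.load("w3.npz"))
def yel(im,u,v,r):
    hsv=cv2.cvtColor(im[v-r:v+r,u-r:u+r],cv2.COLOR_RGB2HSV);m=cv2.inRange(hsv,(15,90,60),(40,255,255))
    y,x=np.nonzero(m);return np.array([[x.mean()+u-r,y.mean()+v-r]]),len(x)
a,n=yel(w2["frame"],252,177,12);sp=ray(w2,a,.112)[0];print("spindle",a,n,sp)
cc=ray(w2,np.array([[370,448]])/3+[130,90],.1335)[0]
s=np.array(sp[:2]);print("cover front edge rel spindle x:",(cc[:2]-s)@ex,"(expect .065)")
# disc centre by deck disc
b,n=yel(w3["frame"],255,156,14);cl=ray(w3,b,.021)[0];print("clamp",b,n,cl)
np.savez("pos.npz",sp=s,cl=cl[:2])
print("cases edge",ray(w3,[[238,262]],.04))
for z in(.25,.06,.02):print(kinematics.ik([cl[0],cl[1],z],down(yaw)) is not None)
```

```text
spindle [[251.828125 176.828125]] 64 [0.4884588  0.14246722 0.112     ]
cover front edge rel spindle x: 0.06281623425740171 (expect .065)
clamp [[254.60507246 155.9673913 ]] 276 [ 0.50324529 -0.33745306  0.021     ]
cases edge [[ 0.63385507 -0.34537097  0.04      ]]
True
True
True
```

Run:
```python
from h import *
d=np.load("pos.npz");c=d["cl"]
env.reach([*c,.07],down(yaw))
env.movel([*c,.0048],velocity=.06)
env.close_gripper(40)
s=monitor.sense();print("gap",s["finger_gap"],s["position"],s["clock"],s["contact_force"].round(1))
env.movel([*c,.12],velocity=.15)
w=eyes.grab_frame("wrist");np.savez("w4.npz",**w)
s=monitor.sense();print(s["finger_gap"],s["position"],s["clock"],s["contact_force"].round(1))
cv2.imwrite("pics/w4.png",w["frame"][:,:,::-1])
```

```text
gap 0.42845996007626724 [ 0.50336843 -0.33765048  0.00522396] 18.7333 [-1.   1.2  4.1]
0.4242301306118198 [ 0.50280703 -0.3370228   0.11870916] 19.7 [ 0.5  0.1 -1.4]
```

View pics/w4.png

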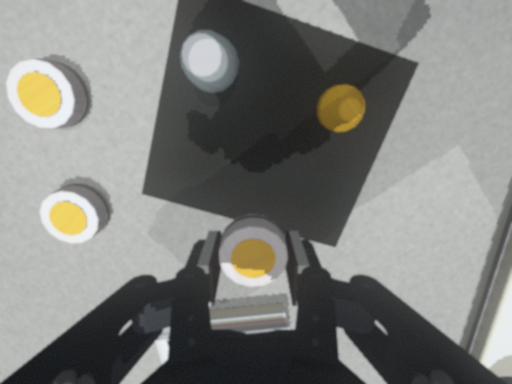

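The clamp is held upright between the pads, with its brass top at about (253,258). The cone (341,108) and tube (208,60) are undisturbed. I'll measure the offset in the hand, then place.

Run:
```python
from h import *
d=np.load("pos.npz");sp=d["sp"]
w=dict(np.load("w4.npz"));im=w["frame"]
hsv=cv2.cvtColor(im,cv2.COLOR_RGB2HSV);m=cv2.inRange(hsv,(12,90,50),(40,255,255));m[:,:215]=0;m[:,295:]=0;m[:225]=0;m[290:]=0
cn=max(cv2.findContours(m,0,1)[0],key=cv2.contourArea);e=cv2.fitEllipse(cn);print(e)
c=ray(w,[e[0]],.1345)[0][:2];off=c-np.array([.50281,-.33702]);print("offset player frame",off@ex,off@[-ex[1],ex[0]])
t=sp-off;np.savez("t.npz",t=t);print("target",t)
env.movel([*monitor.sense()["position"][:2],.24],velocity=.2)
env.reach([*t,.24],down(yaw))
env.movel([*t,.135],velocity=.12)
env.hold(.2)
w=eyes.grab_frame("wrist");np.savez("w5.npz",**w)
cv2.imwrite("pics/w5.png",cv2.resize(w["frame"][150:330,140:380,::-1],None,fx=3,fy=3))
s=monitor.sense();print(s["finger_gap"],s["position"],s["clock"],favg().round(2))
```

```text
((252.8130645751953, 257.88897705078125), (37.219566345214844, 42.95143508911133), 91.39559173583984)
offset player frame -0.00011932073860801584 0.00012336945990616582
target [0.4885892  0.14235563]
0.42816022575821205 [0.48875062 0.14237729 0.13541269] 23.475 [ 0.39 -0.05 -1.27]
```

View pics/w5.png

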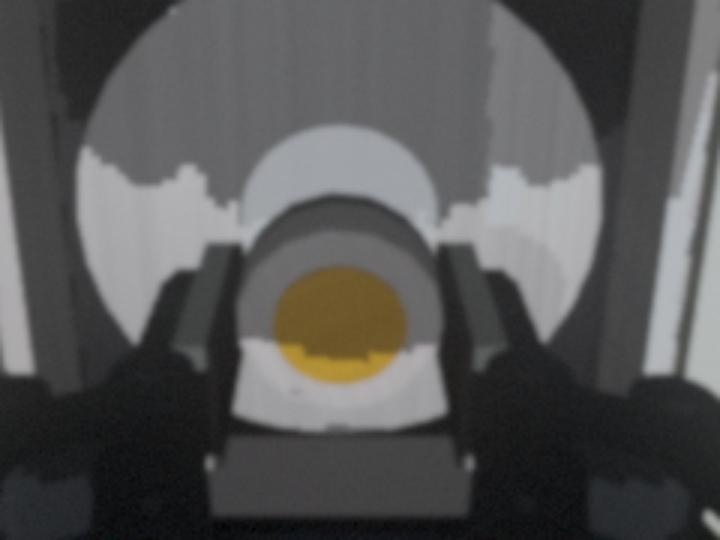

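The clamp (centre column 340) is centred on the disc, whose edges are at 76 and 603. I'll lower it slowly with a guard.

Run:
```python
from h import *
t=np.load("t.npz")["t"]
env.movel([*t,.119],velocity=.03);env.hold(.1);b=favg(6)
hit=env.movel([*t,.104],velocity=.006,guard=4)
s=monitor.sense();print(hit,s["position"],(favg(5)-b).round(1),s["clock"])
```

```text
True [0.48859544 0.14237162 0.10832751] [1.1 0.4 5.1] 26.225
```

Run:
```python
from h import *
t=np.load("t.npz")["t"]
env.release();env.hold(.1);print(favg().round(1))
env.movel([*t,.25],velocity=.12)
w=eyes.grab_frame("wrist");np.savez("w6.npz",**w)
cv2.imwrite("pics/w6.png",cv2.resize(w["frame"][90:290,130:380,::-1],None,fx=3,fy=3,interpolation=cv2.INTER_CUBIC))
print(monitor.sense()["clock"])
hsv=cv2.cvtColor(w["frame"],cv2.COLOR_RGB2HSV);m=cv2.inRange(hsv,(12,90,50),(40,255,255))
m[:150]=0;m[210:]=0;m[:,:220]=0;m[:,285:]=0
cn=max(cv2.findContours(m,0,1)[0],key=cv2.contourArea);e=cv2.fitEllipse(cn)
for z in(.1245,.128): print(e[0],ray(w,[e[0]],z)[0],np.load("pos.npz")["sp"])
```

```text
[-0.   0.4 -0.4]
28.55
(252.7945098876953, 181.93267822265625) [0.4884526  0.14252061 0.1245    ] [0.4884588  0.14246722]
(252.7945098876953, 181.93267822265625) [0.48739672 0.14241989 0.128     ] [0.4884588  0.14246722]
```

View pics/w6.png

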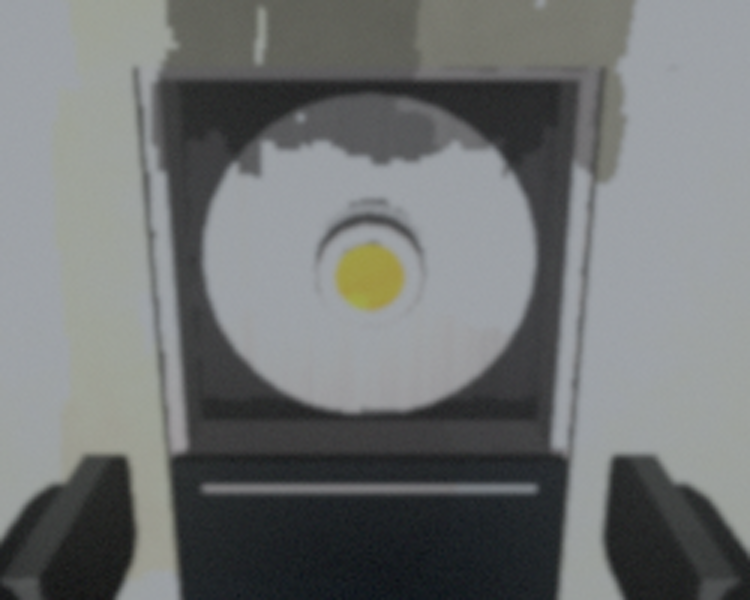

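The clamp sits flat and concentric: its brass top at crop (370,276) projects within 0.1 mm of the spindle at the seated height. Now I'll shut the cover.

Run:
```python
from h import *
sp=np.load("pos.npz")["sp"];o=sp+.134*ex
env.close_gripper(40)
env.reach([*o,.17],down(yaw));env.movel([*o,.138],velocity=.06)
env.hold(.2);b=favg(6);print(b.round(2))
print(env.movel([*o,.128],velocity=.006,guard=3),monitor.sense()["position"])
zc=topress(o,.1325,base=b[2])
p=np.array(monitor.sense()["position"])
for k in (.07,.138):
    print(env.movel([*(o-k*ex),zc],velocity=.06,guard=9)); print((favg()-b).round(1),((monitor.sense()["position"]-p)[:2]@ex).round(4))
p=np.array(monitor.sense()["position"])
env.movel([p[0],p[1],.16],velocity=.08)
q=p[:2]+.0*ex
env.reach([.489,.1435,.25],down(yaw))
w=eyes.grab_frame("wrist");np.savez("w7.npz",**w)
cv2.imwrite("pics/w7.png",cv2.resize(w["frame"][:,:,::-1],(800,600)))
print(monitor.sense()["clock"],monitor.sense()["contact_force"])
```

```text
[-0.08  0.19  0.17]
True [0.62182482 0.15509241 0.1331733 ]
zc 0.1325 n 3.3 0.1332
zc 0.132 n 7.2 0.1328
zc 0.1315 n 9.3 0.1326
zc 0.1311 n 11.0 0.1324
zc 0.131 n 11.6 0.1324
True
[-1.5 -0.9  5.5] -0.0008
False
[ 3.1  0.5 12.1] -0.1369
37.7 [-0.38633673 -0.22659787  0.27438609]
```

View pics/w7.png

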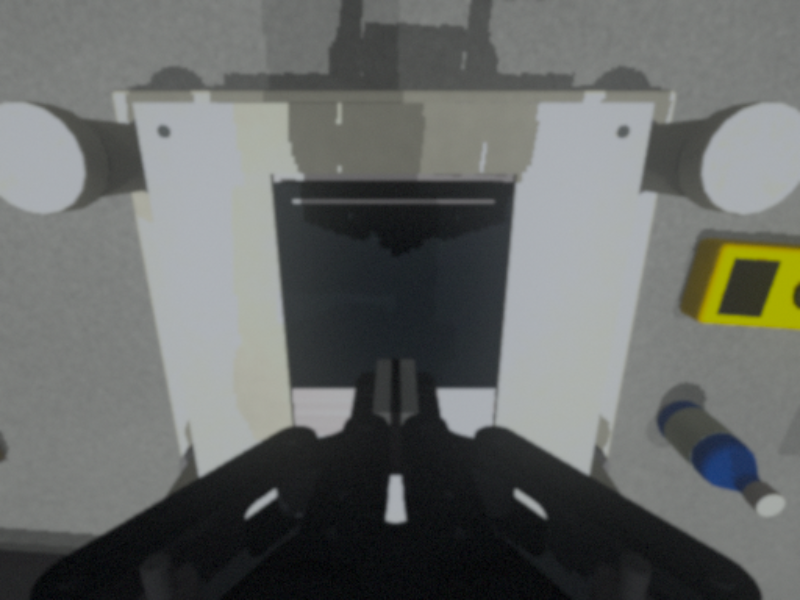

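The cover looks nearly shut, but there is a thin light strip at its front edge (rows 177–182). The deck moved about 6 px against the first view while the glass moved only 2–3 px, so it is perhaps 2 mm short. I'll press again and push it to the stop.

Run:
```python
from h import *
sp=np.load("pos.npz")["sp"];o=sp+.0*ex
env.reach([*o,.16],down(yaw));env.movel([*o,.138],velocity=.06)
env.hold(.15);b=favg(6)
print(env.movel([*o,.128],velocity=.006,guard=3),monitor.sense()["position"])
zc=topress(o,.132,base=b[2],target=12.5)
for k in (.006,.012,.016):
    env.movel([*(o-k*ex),zc],velocity=.02); print((favg()-b).round(1),((monitor.sense()["position"][:2]-o)@ex).round(4))
p=np.array(monitor.sense()["position"])
env.movel([p[0],p[1],.16],velocity=.08)
env.reach([.486,.14,.25],down(yaw)); env.hold(.3)
w=eyes.grab_frame("wrist");np.savez("w8.npz",**w)
a=[cv2.resize(np.load(f"w{i}.npz")["frame"][50:260,160:350,::-1],None,fx=2.1,fy=2.1,interpolation=cv2.INTER_CUBIC) for i in(1,8)]
cv2.imwrite("pics/w8.png",np.hstack(a))
print(monitor.sense()["clock"],monitor.sense()["position"])
for i in (1,7,8):
    g=cv2.cvtColor(np.load(f"w{i}.npz")["frame"],cv2.COLOR_RGB2GRAY).astype(int)
    print(i,g[60:130,275:300].mean(1).round().astype(int).tolist())
```

```text
True [0.48835388 0.14247005 0.13316252]
zc 0.132 n 3.2 0.1332
zc 0.1315 n 11.6 0.1324
[2.7 0.6 8.7] -0.0046
[3.6 0.4 8.3] -0.0104
[4.1 0.9 8.1] -0.0144
43.5833 [0.48573949 0.13999437 0.24931353]
1 [94, 109, 121, 126, 128, 129, 129, 129, 128, 128, 130, 132, 133, 133, 133, 132, 132, 132, 132, 132, 131, 131, 131, 131, 131, 131, 130, 131, 131, 131, 131, 131, 131, 131, 131, 131, 131, 131, 130, 130, 130, 130, 130, 130, 130, 129, 129, 128, 128, 128, 128, 128, 128, 127, 123, 118, 114, 100, 74, 47, 37, 34, 34, 33, 34, 33, 32, 36, 55, 83]
7 [126, 128, 129, 129, 129, 130, 132, 133, 133, 133, 133, 133, 133, 132, 133, 132, 132, 132, 132, 132, 131, 131, 131, 131, 131, 132, 132, 131, 132, 132, 132, 132, 131, 131, 131, 131, 131, 131, 131, 130, 130, 130, 129, 129, 129, 129, 129, 129, 129, 129, 125, 120, 119, 121, 115, 91, 60, 41, 36, 37, 37, 36, 36, 35, 35, 36, 44, 69, 92, 92]
8 [91, 104, 117, 124, 128, 129, 129, 129, 129, 128, 130, 132, 133, 133, 133, 133, 133, 132, 132, 132, 132, 132, 131, 131, 131, 131, 131, 131, 131, 131, 131, 131, 131, 132, 132, 132, 132, 131, 131, 131, 131, 131, 131, 131, 130, 130, 130, 129, 129, 129, 129, 129, 129, 129, 124, 111, 82, 52, 38, 36, 37, 36, 36, 35, 34, 36, 49, 75, 94, 92]
```

View pics/w8.png

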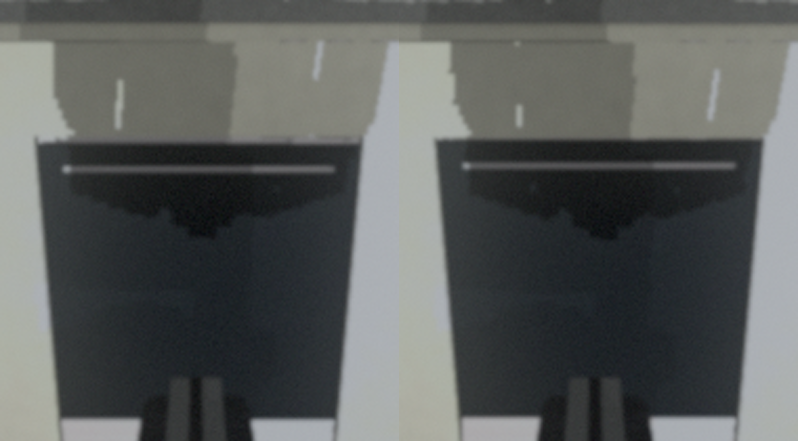

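Run:
```python
from h import *
for i in(1,7,8):
    w=dict(np.load(f"w{i}.npz"));g=cv2.cvtColor(w["frame"],cv2.COLOR_RGB2GRAY).astype(float)
    pr=g[100:130,275:300].mean(1);k=np.where(pr<80)[0][0];r=100+k-1+(pr[k-1]-80)/(pr[k-1]-pr[k])
    # back edge: glass -> metal floor, left of the fingers
    pb=g[235:262,195:215].mean(1);j=np.argmax(np.diff(pb));rb=235+j+.5
    pf=g[55:80,275:300].mean(1);
    a=ray(w,[[287,r]],.1335)[0,:2];b=ray(w,[[205,rb]],.1335)[0,:2];sp=np.load("pos.npz")["sp"]
    print(i,r,rb,"front rel spindle",((a-sp)@ex).round(4),"back",((b-sp)@ex).round(4),"expect -+.069")
    print(g[62:76,330:345].mean(1).round().astype(int).tolist())
```

```text
1 117.78101071975497 248.5 front rel spindle -0.0665 back 0.0701 expect -+.069
[123, 128, 130, 131, 131, 131, 130, 129, 131, 134, 136, 137, 138, 137]
7 115.34904458598726 247.5 front rel spindle -0.0653 back 0.072 expect -+.069
[131, 131, 131, 132, 134, 136, 137, 137, 138, 138, 138, 139, 140, 140]
8 116.07085561497327 248.5 front rel spindle -0.0684 back 0.069 expect -+.069
[118, 126, 130, 132, 131, 132, 131, 129, 131, 134, 135, 135, 136, 136]
```

The last view puts the cover edges at -68.4 and +69.0 mm from the spindle (expected ±69). That press had eased to 8 N, so I'll do one firmer push to be sure it is on the stop.

Run:
```python
from h import *
sp=np.load("pos.npz")["sp"];o=sp+.0*ex
env.reach([*o,.16],down(yaw));env.movel([*o,.138],velocity=.06)
env.hold(.15);b=favg(6)
print(env.movel([*o,.128],velocity=.006,guard=3))
zc=topress(o,.132,base=b[2],target=13)
for k in (.005,.009):
    env.movel([*(o-k*ex),zc],velocity=.015); f=favg()-b; print(f.round(1))
    if f[2]<11: zc-=(12-f[2])/7*1e-3
env.movel([*(o-.012*ex),zc],velocity=.015);print((favg()-b).round(1))
p=np.array(monitor.sense()["position"])
env.movel([p[0],p[1],.16],velocity=.08)
env.reach([.486,.14,.25],down(yaw)); env.hold(.3)
w=eyes.grab_frame("wrist")
g=cv2.cvtColor(w["frame"],cv2.COLOR_RGB2GRAY).astype(float)
pr=g[100:130,275:300].mean(1);k=np.where(pr<80)[0][0];r=100+k-1+(pr[k-1]-80)/(pr[k-1]-pr[k])
a=ray(w,[[287,r]],.1335)[0,:2];print("front",r,(a-sp)@ex,monitor.sense()["clock"])
t=eyes.grab_frame("top")["frame"];t0=np.load("top0.npz")["frame"]
d=cv2.absdiff(t,t0).max(2)[100:265,300:460]; print("mat-side changed px",[(c[0]+300,c[1]+100,c[2],c[3]) for c in map(cv2.boundingRect,cv2.findContours((d>60).astype(np.uint8),0,1)[0])])
```

```text
True
zc 0.132 n 3.1 0.1332
zc 0.1315 n 11.4 0.1324
zc 0.1313 n 12.6 0.1323
[4.2 0.7 8.5]
[ 5.6  0.5 10.1]
[ 6.3  0.5 10.6]
front 116.05764075067025 -0.0684377017414634 49.8583
mat-side changed px [(336, 183, 9, 9)]
```

```bash
python3 -c "
from bench import job
job.hand_in()"
```

```text
the job is handed in; nothing more can be done
```

The job is done and handed in; the robot's clock read about 50 s of the 72 s allowed. I dragged the cover open to its rear stop, set the small clamp from the mat over the spindle, and slid the cover shut.

- **Clamp:** contact came at 108.3 mm tool height, against about 108.7 mm expected for a seated clamp. The picture after release showed it flat and concentric, within about 0.1 mm of the spindle.
- **Open stop:** at the end of the opening drag the side force rose to 7 N, against 4 N of guide drag. The cover's front edge measured 63–66 mm from the spindle, against 65 mm expected.
- **Cover shut:** it took three drags. The first shut drag left the cover about 2–3 mm short and a second moved it the rest of the way. A third, firmer push of 6.3 N sideways did not move it. The front edge reads -68.4 mm against -69 mm, which is within calibration.
- **Forces:** every press reading I took was below 13 N, though I did not log the force continuously during the drags. The force guard also stopped the first shut drag as it began.
- **Everything else:** the last top view of the mat side shows a change only where the clamp had stood. I did not run the same check on the meter side.

The pictures viewed came to 10.

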